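Sift a mixed lot of tumbled stones and tip out the large ones

ROBOT

A 7-joint arm with a two-finger parallel gripper is mounted at the origin on the work surface; the furniture and walls round the work are solid. World frame = base frame: x ahead of the robot, y to its left, z up, the work surface at z = 0. Lengths are in m, angles in degrees, forces in N, time in s.
With the tool pointing down it reaches from about 0.4 to 0.75 m from the base axis. Payload 19.5 kg.
Tool frame: the origin (TCP) lies between the finger pads; the fingertips stand 19 mm ahead of it and the grasp point (between the pads) is the TCP (nose_length is the distance from the TCP to the fingertips, in m); z points along the fingers, y is the line along which they close (so a half turn about z gives the same grasp; the last joint's range is limited). The gripper opens to 85 mm and grips with 20 to 120 N. Pads are 22 mm wide; open, the fingers measure 114 mm over their backs; the gripper's body (76 mm by 85 mm) begins 54 mm behind the grasp point. The pads swing forward as they close: fully open they stand 13 mm farther back than shut.
Start: joints at [-76.301, 40.479, -1.581, 85.061, 1.261, 54.483, -4.326], TCP at [0.159, 0.552, 0.25] pointing down, gripper open.
Joint ranges: [-155.06, 155.06], [-18.47, 123.98], [-90, 86.84], [0, 140.48], [-83.41, 263.41], [0, 116], [-161.91, 161.91]. Speed limits (degrees/s): [108.29, 108.29, 147.25, 147.25, 172.46, 172.46, 172.46].

INTERFACE

Orientations are given as [roll, pitch, yaw] about the fixed x, y, z axes, in that order (R = Rz(yaw) Ry(pitch) Rx(roll)).
In Python, from workcell import * gives the robot as it stands. The module is installed in compiled form; this text tells all that it offers.
- The arm moves only by the shell command python3 -m jog 'ROWS'. ROWS is JSON, one flat list of numbers, 7 for each row, row after row: the finger opening in m, from 0 to 0.0854, then the shift along the world's x, y, z in m, then the turn, a rotation vector about the world's x, y, z in degrees. A call has 1 to 12 rows; each row is the pose to reach, as a shift and turn from the pose commanded when the call began; what a row does not reach only later rows make up. A row lasts 1/12 s, in which the tool goes at most 41.7 mm and 7.16 degrees, less where a joint would pass 70% of its speed; a pose out of reach is approached as far as the arm can. A call with a gripper value outside its range is refused whole. The fingers move at their own pace and stop on an object; the grip force is fixed at half the most. Time passes only in rows, so rows that repeat a pose let the fingers close. It gives the time, the measured TCP pose, the force, the opening and the grip force at its end, in the units of the state.
- read_state(): the state, without advancing time (a new reading comes with each control period).
- camera(name): name is "scene" or "top" or "wrist"; returns a dict with "pixels" (400x640x3 uint8, red, green, blue), "z_map" (400x640 float32, m along the optical axis (not along the pixel's ray), 0 where there is no reading), "fx", "fy", "cx", "cy" (pixels), "R" (3x3) and "t" (3): a world point X has camera coordinates R X + t; the wrist camera has in their place "T_tool_cam" (4x4, takes a point from camera to tool coordinates, whose origin is the TCP and whose axes are the flange's). Camera axes: x right, y down, z forward; pixel columns grow to the right and rows downward; lengths in m; the calibration is good to about 2 mm. A picture is of the moment at which its call begins: read the wrist's pose just before it.
- job_done(): hands the job in; it is judged then, once.
The state is a dict: "t": time; "joints": joint angles; "dq": joint speeds; "effort": joint torques, N m; "tool_pos": TCP position; "tcp_rot": TCP orientation; "force": force on the tool from outside, world axes, zero at the start; "wrist_torque": the same for the moment, N m; "finger_gap": finger opening in m; "grasp_force": force on a finger pad.
Only numpy, scipy, OpenCV 4.12 (cv2) and the standard library are available. Lean on these libraries where they do the work, as an engineer would, in place of code of your own. Each camera call takes 0.05 s, during which the arm holds its last target. There are 200 camera calls.

TASK

Swing the steel hold-down lever on the grey catch tray right aside and leave it there, then take the brass sieve by its wooden handle and shake it from side to side over the tray until all six small pebbles have dropped through into it, with the three palm stones still in the sieve. Then tip the palm stones out over the sieve's lip into the low felt-lined wooden tray, from close above it and without dropping them hard. Finally set the empty sieve level back on the catch tray as it sat at first, ribs inside the tray's walls, leave the other things on the table where they are, and let go.

Things in the scene. Friction and masses are not known exactly. Their poses are not given: they have to be found in the camera images.
- tray: Catch tray: open grey sheet-metal tray 123 (x) x 200 (y) x 44 mm high, too heavy to shift; walls 5 mm, so 113 x 190 mm inside; floor 4 mm. Origin: centre of its underside, on the table. The sieve rests across the tops of its two long walls (at its x = +-59 mm).
- sieve_floor (a point): Centre of the upper face of the sieve's floor. Sieve: brass scoop-like box, loose, 130 g, 110 mm wide (y). Floor 3 mm thick, x = -64 to 64 mm; staggered square holes 19 mm wide, webs 8 mm, over x, y = -50 to 50 mm. Walls 26 mm high at y = +-54 and x = +55 mm; open at -x. Axes: z up, -x to the lip, +x to the handle, y side to side. Stones slide on it (friction 0.35) above 4 m/s2 or 20 degrees.
- sieve_rib (a point): Lowest middle point of the sieve's rear rib, 52 mm from sieve_floor on +x, 9.5 mm below it; its twin is at -52 mm. The ribs run along y, 3 mm thick, and reach 6.5 mm below the floor's underside. Seated, they hang inside the tray's long walls with 3 mm of play each way in x, free to slide along y; sieve and tray axes are then parallel and sieve_floor is 47 mm above the table.
- sieve_grip (a point): Grip point, at the middle of the height of the sieve's wooden handle: 95 mm from sieve_floor on +x, 13 mm above it, same axes. The handle is a level bar along x, 20 mm wide (y), 22 mm high, from 72 to 168 mm from the floor's centre, free all round; grip it with 80 N or more, or the loaded sieve droops.
- sieve_lip (a point): Middle of the sieve's open pouring edge: 88 mm from sieve_floor on -x, 6 mm above it, same axes. From x = -64 mm the floor rises to it as plain sheet at 15 degrees, so stones slide out only when the sieve is tipped lip down by 32 to 38 degrees or more; 45 is ample.
- lever (a joint): Hold-down lever on the catch tray's -y end, a steel bar 12 mm wide, 8 mm thick, 71 mm long (underside 75 mm above the table), turning level about an upright pivot: 0 rad = pointing along the tray's +y, over the sieve's side wall, so that the sieve cannot be lifted; grows anticlockwise from above, toward the sieve's lip side; 1.57 = along the tray's -x, clear; stop at 1.75. Stiff, stays where left (about 2 N at the stud).
- lever_stud (a point): Middle of the gripping height of the black round stud that stands up from the lever: 12 mm across, 30 mm high (83 to 113 mm above the table), 45 mm from the pivot; this point is 100 mm above the table.
- lever_pivot (a point): Point on the lever's pivot axis, level with lever_stud (100 mm above the table), 103 mm from the tray's centre on its -y side; axes parallel to the tray's.
- dish: Sorting tray for the large stones: low dark wooden tray lined with grey felt, 150 (x) x 120 (y) x 26 mm high, walls 4 mm, floor 4 mm, fixed. Origin: centre of its underside, on the table. A fixed green cash box, 90 mm high, stands between the two trays.
- stone_a_mid (a point): Centre, half-way up, of one of the three large polished palm stones in the sieve: flat-bottomed, 46 x 33 x 21 mm, about 45 g; too big for the holes.
- stone_b_mid (a point): Centre, half-way up, of one of the three large polished palm stones in the sieve: flat-bottomed, 48 x 35 x 24 mm, about 55 g; too big for the holes.
- stone_c_mid (a point): Centre, half-way up, of one of the three large polished palm stones in the sieve: flat-bottomed, 38 x 30 x 22 mm, about 35 g; too big for the holes.
- pebble0_mid (a point): Centre, half-way up, of one of the six small pebbles lying on the webs of the sieve: round, flat-bottomed, domed, 14 mm across, 9 mm high, 10 g; it drops through a 19 mm hole once slid over one.
- pebble1_mid (a point): Centre, half-way up, of one of the six small pebbles lying on the webs of the sieve: round, flat-bottomed, domed, 14 mm across, 9 mm high, 10 g; it drops through a 19 mm hole once slid over one.
- pebble2_mid (a point): Centre, half-way up, of one of the six small pebbles lying on the webs of the sieve: round, flat-bottomed, domed, 14 mm across, 9 mm high, 10 g; it drops through a 19 mm hole once slid over one.
- pebble3_mid (a point): Centre, half-way up, of one of the six small pebbles lying on the webs of the sieve: round, flat-bottomed, domed, 14 mm across, 9 mm high, 10 g; it drops through a 19 mm hole once slid over one.
- pebble4_mid (a point): Centre, half-way up, of one of the six small pebbles lying on the webs of the sieve: round, flat-bottomed, domed, 14 mm across, 9 mm high, 10 g; it drops through a 19 mm hole once slid over one.
- pebble5_mid (a point): Centre, half-way up, of one of the six small pebbles lying on the webs of the sieve: round, flat-bottomed, domed, 14 mm across, 9 mm high, 10 g; it drops through a 19 mm hole once slid over one.
- spare_stone: Bystander to leave alone: a fourth, loose palm stone 48 x 48 x 20 mm on the table in front of the green cash box. Origin: centre of its underside.
- jar_a: Bystander to leave alone: small round black gem jar with clear top, 33 mm across, 22 mm high, loose on the table. Origin: centre of its underside.
- jar_b: Bystander to leave alone: small round black gem jar with clear top, 33 mm across, 22 mm high, loose on the table. Origin: centre of its underside.
There are look-alikes about, which are no part of the job. Leave any orange or red look-alike of the part that bears stone_a_mid alone.

How it is judged (in metres and radians):
On the way, in this order (a step that is already met when the one before it is completed fails the run):
1. the lever is swung clear of the sieve, all three palm stones still in the sieve (value of joint lever above 1.2 rad and x of stone_a_mid in the frame of sieve_floor between -0.08 and 0.056 m and y of stone_a_mid in the frame of sieve_floor between -0.055 and 0.055 m and z of stone_a_mid in the frame of sieve_floor between 0 and 0.06 m and x of stone_b_mid in the frame of sieve_floor between -0.08 and 0.056 m and y of stone_b_mid in the frame of sieve_floor between -0.055 and 0.055 m and z of stone_b_mid in the frame of sieve_floor between 0 and 0.06 m and x of stone_c_mid in the frame of sieve_floor between -0.08 and 0.056 m and y of stone_c_mid in the frame of sieve_floor between -0.055 and 0.055 m and z of stone_c_mid in the frame of sieve_floor between 0 and 0.06 m), for 0.1 s.
2. all six pebbles lie in the catch tray while the fingers hold the sieve and all three palm stones are still in it (x of pebble0_mid in the frame of tray between -0.0575 and 0.0575 m and y of pebble0_mid in the frame of tray between -0.096 and 0.096 m and z of pebble0_mid in the frame of tray between 0 and 0.03 m and x of pebble1_mid in the frame of tray between -0.0575 and 0.0575 m and y of pebble1_mid in the frame of tray between -0.096 and 0.096 m and z of pebble1_mid in the frame of tray between 0 and 0.03 m and x of pebble2_mid in the frame of tray between -0.0575 and 0.0575 m and y of pebble2_mid in the frame of tray between -0.096 and 0.096 m and z of pebble2_mid in the frame of tray between 0 and 0.03 m and x of pebble3_mid in the frame of tray between -0.0575 and 0.0575 m and y of pebble3_mid in the frame of tray between -0.096 and 0.096 m and z of pebble3_mid in the frame of tray between 0 and 0.03 m and x of pebble4_mid in the frame of tray between -0.0575 and 0.0575 m and y of pebble4_mid in the frame of tray between -0.096 and 0.096 m and z of pebble4_mid in the frame of tray between 0 and 0.03 m and x of pebble5_mid in the frame of tray between -0.0575 and 0.0575 m and y of pebble5_mid in the frame of tray between -0.096 and 0.096 m and z of pebble5_mid in the frame of tray between 0 and 0.03 m and x of stone_a_mid in the frame of sieve_floor between -0.08 and 0.056 m and y of stone_a_mid in the frame of sieve_floor between -0.055 and 0.055 m and z of stone_a_mid in the frame of sieve_floor between 0 and 0.06 m and x of stone_b_mid in the frame of sieve_floor between -0.08 and 0.056 m and y of stone_b_mid in the frame of sieve_floor between -0.055 and 0.055 m and z of stone_b_mid in the frame of sieve_floor between 0 and 0.06 m and x of stone_c_mid in the frame of sieve_floor between -0.08 and 0.056 m and y of stone_c_mid in the frame of sieve_floor between -0.055 and 0.055 m and z of stone_c_mid in the frame of sieve_floor between 0 and 0.06 m and contact force between the fingers and sieve above 1 N), for 0.2 s.
3. the held sieve is tipped, its lip over the wooden tray (contact force between the fingers and sieve above 1 N and angle between sieve_floor's own z axis and vertical above 0.4 rad and horizontal distance between sieve_lip and dish below 0.09 m), for 0.1 s.
At the end, for the whole second after the job is handed in: All six pebbles lie in the catch tray, all three palm stones in the wooden tray (centres inside the walls), the lever is past 1.2 rad, and the sieve sits on the catch tray: floor centre within 6 mm of its long centre line and 45 mm along it, face 43 to 51 mm high, level within 0.06 rad; all at rest (x of pebble0_mid in the frame of tray between -0.0575 and 0.0575 m and y of pebble0_mid in the frame of tray between -0.096 and 0.096 m and z of pebble0_mid in the frame of tray between 0 and 0.03 m and x of pebble1_mid in the frame of tray between -0.0575 and 0.0575 m and y of pebble1_mid in the frame of tray between -0.096 and 0.096 m and z of pebble1_mid in the frame of tray between 0 and 0.03 m and x of pebble2_mid in the frame of tray between -0.0575 and 0.0575 m and y of pebble2_mid in the frame of tray between -0.096 and 0.096 m and z of pebble2_mid in the frame of tray between 0 and 0.03 m and x of pebble3_mid in the frame of tray between -0.0575 and 0.0575 m and y of pebble3_mid in the frame of tray between -0.096 and 0.096 m and z of pebble3_mid in the frame of tray between 0 and 0.03 m and x of pebble4_mid in the frame of tray between -0.0575 and 0.0575 m and y of pebble4_mid in the frame of tray between -0.096 and 0.096 m and z of pebble4_mid in the frame of tray between 0 and 0.03 m and x of pebble5_mid in the frame of tray between -0.0575 and 0.0575 m and y of pebble5_mid in the frame of tray between -0.096 and 0.096 m and z of pebble5_mid in the frame of tray between 0 and 0.03 m and x of stone_a_mid in the frame of dish between -0.072 and 0.072 m and y of stone_a_mid in the frame of dish between -0.057 and 0.057 m and z of stone_a_mid in the frame of dish between 0 and 0.05 m and x of stone_b_mid in the frame of dish between -0.072 and 0.072 m and y of stone_b_mid in the frame of dish between -0.057 and 0.057 m and z of stone_b_mid in the frame of dish between 0 and 0.05 m and x of stone_c_mid in the frame of dish between -0.072 and 0.072 m and y of stone_c_mid in the frame of dish between -0.057 and 0.057 m and z of stone_c_mid in the frame of dish between 0 and 0.05 m and x of sieve_floor in the frame of tray between -0.006 and 0.006 m and y of sieve_floor in the frame of tray between -0.045 and 0.045 m and z of sieve_floor in the frame of tray between 0.043 and 0.051 m and angle between sieve_floor's own z axis and vertical below 0.06 rad and linear speed of each of stone_a, stone_b, stone_c, sieve below 0.03 m/s and value of joint lever above 1.2 rad); the robot touches nothing.
It fails at once if a palm stone is thrown or dropped hard (faster than 1.5 m/s, a fall of some 11 cm) (linear speed of any of stone_a, stone_b, stone_c above 1.5 m/s).
It fails at once if a loose bystander is pushed more than 30 mm (distance of any of spare_stone, jar_a, jar_b from where it was at the start of the episode above 0.03 m).
It also fails if it takes over 64 s, if anything falls off the work surface, if the arm or the gripper's body presses on something with over 40 N, if the wrist force passes 120 N, or if a joint passes its speed limit or range.

## Working session

There is one attempt and no reset: what is moved stays moved. The work goes in short steps, Python scripts to look and compute and a shell command to move; the robot and the scene stay as the last step left them, time stands still between calls to the robot, and variables do not carry over. Pictures are saved under pics/ and viewed, at most 10 in all, crops included, and the job is handed in when it is done.

```bash
mkdir -p pics; cat > h.py <<'E'
from workcell import *
import numpy as np, cv2
def snap(n,f):
    c=camera(n); np.savez('pics/'+f+'.npz',**c); cv2.imwrite('pics/'+f+'.png',c['pixels'][:,:,::-1]); return c
def w(c,u,v,z=None):
    r=np.array([(u-c['cx'])/c['fx'],(v-c['cy'])/c['fy'],1.])
    R=c['R'];t=c['t']; o=-R.T@t; d=R.T@r
    if z is None:
        return o+d*float(c['z_map'][int(round(v)),int(round(u))])
    return o+d*(z-o[2])/d[2]
def ld(f): return dict(np.load('pics/'+f+'.npz'))
E
python3 - <<'E'
from h import *
print(read_state())
snap('top','top0');c=snap('scene','sc0')
E
```

```text
{'t': 0.0, 'joints': array([-76.30101016,  40.51413871,  -1.5828676 ,  85.08206871,
         1.26174126,  54.48364874,  -4.32592984]), 'dq': array([-0.02496552,  0.02488481,  0.01203355,  0.01756434, -0.01720706,
       -0.04031927, -0.04707068]), 'effort': array([-1.34784430e-03, -8.83214951e+01,  1.23436388e+00, -2.36175942e+01,
        1.68652728e-02,  6.37587800e-03,  9.94688747e-06]), 'tool_pos': array([0.15927833, 0.55225623, 0.24983482]), 'tcp_rot': array([-1.79937568e+02,  2.67134031e-03,  1.63912768e+02]), 'force': array([-0.49039787, -0.362514  , -0.76653275]), 'wrist_torque': array([ 0.0391681 ,  0.04109975, -0.02058557]), 'grasp_force': 0.0, 'finger_gap': 0.08554949408617757}
```

View pics/top0.png

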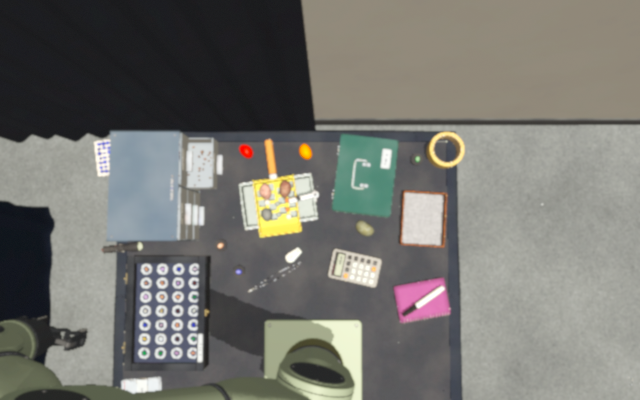

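View pics/sc0.png

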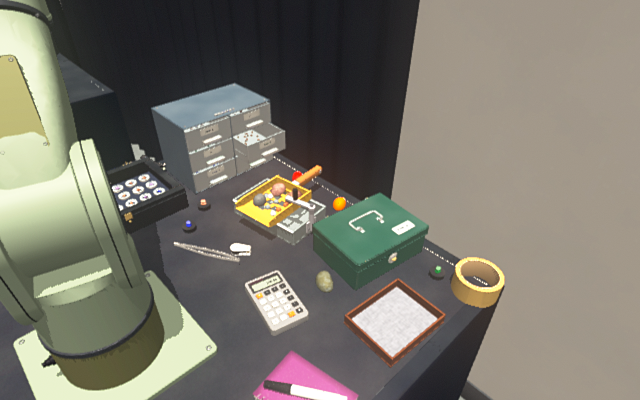

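The top view shows the tray and sieve around pixel (278,203), with the handle going up to (268,142). The lever and stud are near (310,196), the cash box at (365,175), the dish at (424,219), and the spare stone at (365,229). Next I'll enlarge this area.

```bash
python3 - <<'E'
from h import *
c=ld('top0'); 
p=c['pixels'][130:250,230:350,::-1]
cv2.imwrite('pics/c1.png',cv2.resize(p,(720,600)[::-1] if 0 else (600,600),interpolation=cv2.INTER_CUBIC))
for n,u,v,z in [('dishTL',404,191,.026),('dishTR',447,192,.026),('dishBL',401,246,.026),('dishBR',445,247,.026),('spare',365,229,.01),('handleend',268,142,.06),('base',313,370,0)]:
    print(n,w(c,u,v,z).round(4),w(c,u,v).round(4))
print(-c['R'].T@c['t'],c['R'].round(3),c['fx'])
E
```

```text
dishTL [ 0.4859 -0.252   0.026 ] [ 0.4863 -0.2527  0.0213]
dishTR [ 0.4831 -0.3708  0.026 ] [ 4.854e-01 -3.774e-01 -2.000e-04]
dishBL [ 0.3345 -0.2419  0.026 ] [ 0.334  -0.2448  0.0071]
dishBR [ 0.3317 -0.3625  0.026 ] [ 0.3309 -0.3691 -0.0012]
spare [ 0.3812 -0.1447  0.01  ] [ 0.3811 -0.1441  0.0174]
handleend [0.6167 0.1212 0.06  ] [0.6151 0.1202 0.0684]
base [-0.0051 -0.0003  0.    ] [ 0.0804 -0.0096  0.3081]
[ 0.36775547 -0.04080409  1.34333365] [[-0.    -1.    -0.002]
 [-0.997  0.    -0.074]
 [ 0.074  0.002 -0.997]] 477.91328140044175
```

View pics/c1.png

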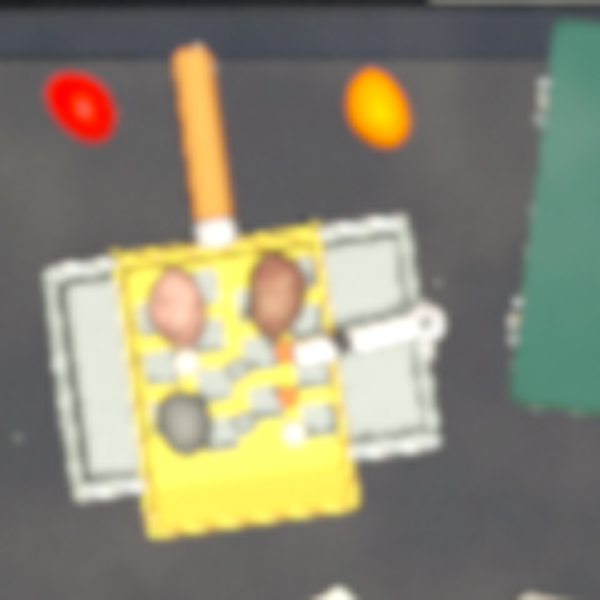

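```bash
cat >> h.py <<'E'
def W(c,x,y,z): return w(c,230+x/5-.4,130+y/5-.4,z)
E
python3 - <<'E'
from h import *
c=ld('top0')
C=[W(c,*p,.044) for p in [(45,270),(405,215),(438,445),(78,500)]]
for p in C: print(p.round(4))
print('tray',np.mean(C,0).round(4), [np.linalg.norm(C[i]-C[i-1]).round(4) for i in range(4)])
d=C[0]+C[3]-C[1]-C[2]; d2=C[0]+C[1]-C[2]-C[3]; print(np.degrees(np.arctan2(-d[0],d[1])),np.degrees(np.arctan2(d2[1],d2[0])))
print('pivot',W(c,430,325,.083),'stud',W(c,342,342,.113),W(c,342,342,.1))
print('handle',W(c,217,240,.071),W(c,192,45,.071))
S=[W(c,115,252,.073),W(c,322,228,.073),W(c,150,535,.053),W(c,358,510,.053)]
for p in S: print(p.round(4))
E
```

```text
[0.5048 0.2026 0.044 ]
[0.535  0.0059 0.044 ]
[ 0.4091 -0.0123  0.044 ]
[0.3793 0.1831 0.044 ]
tray [0.4571 0.0948 0.044 ] [np.float64(0.127), np.float64(0.1991), np.float64(0.1272), np.float64(0.1977)]
8.686819037145424 8.549875338297237
pivot [ 0.47134563 -0.00889265  0.083     ] stud [0.4600952  0.03578099 0.113     ] [0.46107089 0.03659021 0.1       ]
handle [0.51808374 0.10560047 0.071     ] [0.62383629 0.11991957 0.071     ]
[0.5114 0.1599 0.073 ]
[0.5243 0.0492 0.073 ]
[0.3604 0.1425 0.053 ]
[0.3738 0.0305 0.053 ]
```

```bash
python3 -m jog '[0.085,0.01,-0.03,0,0,0,4, 0.085,0.025,-0.065,0,0,0,9, 0.085,0.04,-0.1,0,0,0,14, 0.085,0.055,-0.135,0,0,0,19, 0.085,0.07,-0.17,0,0,0,24.6, 0.085,0.085,-0.205,0,0,0,24.6, 0.085,0.1,-0.24,0,0,0,24.6, 0.085,0.115,-0.275,0,0,0,24.6, 0.085,0.13,-0.31,0,0,0,24.6, 0.085,0.145,-0.345,0,0,0,24.6, 0.085,0.16,-0.38,0,0,0,24.6, 0.085,0.18,-0.41,0,0,0,24.6]' && python3 -m jog '[0.085,0.02,-0.025,0,0,0,0, 0.085,0.045,-0.05,0,0,0,0, 0.085,0.07,-0.075,0,0,0,0, 0.085,0.09,-0.095,0,0,0,0, 0.085,0.105,-0.105,0,0,0,0, 0.085,0.105,-0.105,0,0,0,0, 0.085,0.105,-0.105,0,0,0,0]'; python3 - <<'E'
from h import *
s=read_state();print(s['tool_pos'],s['tcp_rot'],s['joints'])
c=camera('wrist')
from scipy.spatial.transform import Rotation as Ro
T=np.eye(4);T[:3,:3]=Ro.from_euler('xyz',s['tcp_rot'],degrees=True).as_matrix();T[:3,3]=s['tool_pos']
T=T@c['T_tool_cam'];c['R']=T[:3,:3].T;c['t']=-c['R']@T[:3,3]
np.savez('pics/w1.npz',**c);cv2.imwrite('pics/w1.png',c['pixels'][:,:,::-1])
E
```

```text
t: 1.1
tool_pos: [0.3391, 0.1402, 0.2503]
tcp_rot: [-180.0, -0.0, -171.5]
force: [1.0, 0.7, -0.7]
finger_gap: 0.0848
grasp_force: 0.0
t: 1.68
tool_pos: [0.4444, 0.037, 0.2499]
tcp_rot: [180.0, -0.0, -171.6]
force: [-0.5, 0.1, -0.7]
finger_gap: 0.0852
grasp_force: 0.0
[0.44439994 0.03700098 0.24991963] [ 1.79994260e+02 -3.70625523e-02 -1.71565272e+02] [  0.33644276  30.39603974 -15.08185561 110.24512691  11.59902628
  40.8485636   76.85545288]
```

View pics/w1.png

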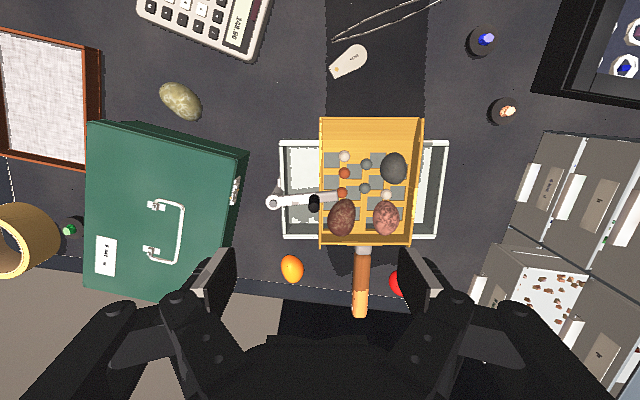

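The wrist view shows the stud near (314,203), the pivot at (273,202) and the handle from (363,255) to (360,316). The six pebbles are in the sieve at columns 342–387, rows 156–196, along with the three palm stones.

```bash
python3 - <<'E'
from h import *
c=ld('w1')
for n,u,v,z in [('stud',314,203,.1),('pivot',273,202,.083),('h0',363,256,.071),('h1',360,316,.071),('trTL',280,141,.044),('trTR',448,141,.044),('trBR',436,238,.044),('trBL',284,239,.044),('lipL',321,118,.053),('lipR',424,118,.053),('box',85,122,.09),('boxR',249,150,.09),('orange',291,268,.01),('dishR',88,180,.026)]:
    print(n,w(c,u,v,z).round(4),w(c,u,v).round(4))
z=c['z_map']
# stud mask
p=c['pixels'].astype(int); m=(p.sum(2)<110); 
ys,xs=np.nonzero(m[190:216,300:328]); P=np.array([w(c,x+300,y+190) for x,y in zip(xs,ys)]); P=P[P[:,2]>.08]
print(len(P),P[:,2].max(),P[P[:,2]>.108].mean(0) if (P[:,2]>.108).any() else 0, P.mean(0))
cv2.imwrite('pics/c2.png',cv2.resize(c['pixels'][110:250,260:460,::-1],None,fx=4,fy=4,interpolation=cv2.INTER_CUBIC))
E
```

```text
stud [0.4606 0.0357 0.1   ] [0.4562 0.0352 0.1129]
pivot [ 0.4717 -0.0084  0.083 ] [ 0.4698 -0.0078  0.0884]
h0 [0.5295 0.1058 0.071 ] [0.5304 0.1062 0.0693]
h1 [0.6173 0.1191 0.071 ] [0.6174 0.1192 0.0709]
trTL [ 0.4097 -0.0122  0.044 ] [ 0.4095 -0.012   0.0454]
trTR [0.3813 0.1818 0.044 ] [0.3813 0.1814 0.0449]
trBR [0.5043 0.2019 0.044 ] [0.522  0.2249 0.0012]
trBL [0.5343 0.0063 0.044 ] [0.5557 0.004  0.0015]
lipL [0.3769 0.0311 0.053 ] [0.3765 0.0308 0.0675]
lipR [0.3604 0.1441 0.053 ] [0.3608 0.1385 0.0679]
box [ 0.4132 -0.1989  0.09  ] [ 0.4233 -0.2485  0.027 ]
boxR [ 0.4173 -0.0372  0.09  ] [ 4.33e-01 -5.67e-02  4.00e-04]
orange [0.5973 0.02   0.01  ] [0.5905 0.0201 0.0208]
dishR [ 0.4967 -0.2529  0.026 ] [ 0.4769 -0.2104  0.0794]
95 0.3741043210046727 [0.45643762 0.03501112 0.1190781 ] [0.45604614 0.03468589 0.10675216]
```

View pics/c2.png

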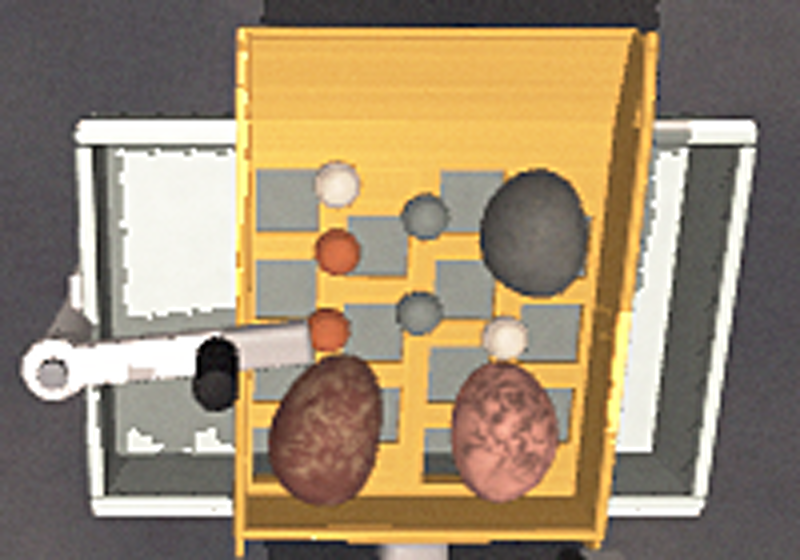

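```bash
python3 -m jog '[0.06,0.008,-0.001,-0.03,0,0,0, 0.05,0.016,-0.0015,-0.065,0,0,0, 0.05,0.016,-0.0015,-0.1,0,0,0, 0.05,0.016,-0.0015,-0.125,0,0,0, 0.05,0.016,-0.0015,-0.138,0,0,0, 0.05,0.016,-0.0015,-0.138,0,0,0, 0,0.016,-0.0015,-0.138,0,0,0, 0,0.016,-0.0015,-0.138,0,0,0, 0,0.016,-0.0015,-0.138,0,0,0, 0,0.016,-0.0015,-0.138,0,0,0, 0,0.016,-0.0015,-0.138,0,0,0, 0,0.016,-0.0015,-0.138,0,0,0]'
```

```text
t: 2.73
tool_pos: [0.4607, 0.0365, 0.1134]
tcp_rot: [180.0, 0.1, -171.5]
force: [-2.0, 3.2, 8.8]
finger_gap: 0.0094
grasp_force: 58.6
```

```bash
python3 -m jog '[0,-0.0055,-0.0018,0,0,0,0, 0,-0.0108,-0.0042,0,0,0,0, 0,-0.016,-0.0075,0,0,0,0, 0,-0.0203,-0.0112,0,0,0,0, 0,-0.0243,-0.0155,0,0,0,0, 0,-0.0276,-0.0204,0,0,0,0, 0,-0.0303,-0.0257,0,0,0,0, 0,-0.0323,-0.0312,0,0,0,0, 0,-0.0335,-0.037,0,0,0,0, 0,-0.034,-0.0428,0,0,0,0, 0,-0.034,-0.0455,0,0,0,0, 0,-0.034,-0.0455,0,0,0,0]'
```

```text
t: 3.73
tool_pos: [0.4221, -0.0099, 0.1127]
tcp_rot: [180.0, -0.5, -171.4]
force: [-26.7, 4.9, 14.0]
finger_gap: 0.0097
grasp_force: 61.9
```

```bash
python3 -m jog '[0.02,0,0,0,0,0,0, 0.03,0,0,0,0,0,0, 0.03,0,0,0,0,0,0, 0.03,0,0,0.03,0,0,0, 0.05,0,0,0.055,0,0,0, 0.06,0.02,0.02,0.055,0,0,0, 0.06,0.045,0.045,0.055,0,0,0, 0.06,0.072,0.07,0.055,0,0,0, 0.06,0.1,0.1,0.055,0,0,0, 0.06,0.1215,0.118,0.05,0,0,0, 0.06,0.1215,0.118,0.05,0,0,0, 0.06,0.1215,0.118,0.05,0,0,0]'; python3 - <<'E'
from h import *
snap('scene','s2');c=snap('top','t2')
cv2.imwrite('pics/t2c.png',cv2.resize(c['pixels'][130:250,230:390,::-1],None,fx=5,fy=5,interpolation=cv2.INTER_CUBIC))
E
```

```text
t: 4.73
tool_pos: [0.5481, 0.1092, 0.162]
tcp_rot: [180.0, 0.0, -171.4]
force: [-0.9, -1.1, 0.6]
finger_gap: 0.06
grasp_force: 0.0
```

View pics/s2.png

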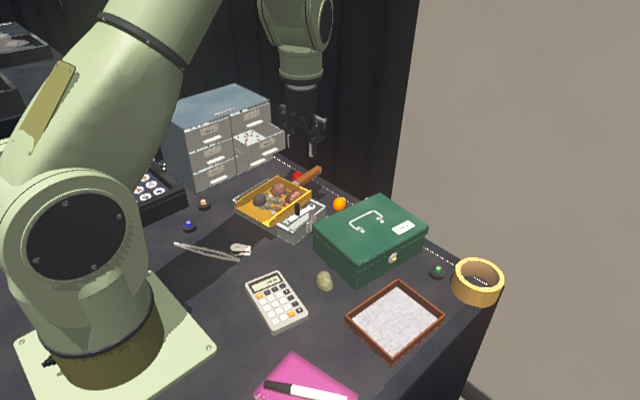

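The lever now points toward the robot, with the stud near (294,212), so it's clear of the sieve. Next I'll grip the handle.

```bash
python3 - <<'E'
from h import *
c=ld('s2'); print(w(c,294,212,.1),w(c,294,207,.113))
E
python3 -m jog '[0.06,0,-0.0005,-0.035,0,0,0, 0.06,0,-0.0005,-0.07,0,0,0, 0.06,0,-0.0005,-0.092,0,0,0, 0.06,0,-0.0005,-0.102,0,0,0, 0.06,0,-0.0005,-0.102,0,0,0, 0.03,0,-0.0005,-0.102,0,0,0, 0.01,0,-0.0005,-0.102,0,0,0, 0,0,-0.0005,-0.102,0,0,0, 0,0,-0.0005,-0.102,0,0,0, 0,0,-0.0005,-0.102,0,0,0, 0,0,-0.0005,-0.102,0,0,0]'; python3 - <<'E'
from h import *
s=read_state();print(s['grasp_force'],s['finger_gap'],s['tcp_rot'],s['tool_pos'])
E
```

```text
[ 0.41318692 -0.01666088  0.1       ] [ 0.41401827 -0.01610945  0.113     ]
t: 5.75
tool_pos: [0.5485, 0.1081, 0.0617]
tcp_rot: [180.0, 0.1, -171.5]
force: [-0.2, 0.3, 11.1]
finger_gap: 0.0191
grasp_force: 59.8
59.77800786495209 0.019068143885737233 [ 1.79996124e+02  1.22435603e-01 -1.71491817e+02] [0.54849077 0.10811864 0.06166649]
```

```bash
python3 -m jog '[0,0,0,0.003,0,0,0, 0,-0.0024,0.016,0.003,0,0,0, 0,0.0024,-0.016,0.003,0,0,0, 0,-0.0024,0.016,0.003,0,0,0, 0,0.0024,-0.016,0.003,0,0,0, 0,-0.0024,0.016,0.003,0,0,0, 0,0.0024,-0.016,0.003,0,0,0, 0,-0.0024,0.016,0.003,0,0,0, 0,0.0024,-0.016,0.003,0,0,0, 0,0,0,0.003,0,0,0, 0,0,0,0.003,0,0,0, 0,0,0,0.003,0,0,0]'; python3 - <<'E'
from h import *
s=read_state();print(s['wrist_torque'])
c=snap('top','t3')
p=c['pixels'][155:245,235:345,::-1]
c2=snap('scene','s3')
q=c2['pixels'][155:250,220:345,::-1]
a=cv2.resize(p,(733,600)[:2] if 0 else (550,450),interpolation=cv2.INTER_CUBIC)
cv2.imwrite('pics/c3.png',cv2.resize(p,(720,589),interpolation=cv2.INTER_CUBIC))
cv2.imwrite('pics/c3s.png',cv2.resize(q,(750,570),interpolation=cv2.INTER_CUBIC))
E
```

```text
t: 6.75
tool_pos: [0.5479, 0.1084, 0.0637]
tcp_rot: [180.0, 0.0, -171.4]
force: [0.2, -1.0, -1.7]
finger_gap: 0.0189
grasp_force: 61.1
[-0.02541861 -0.15907732  0.01417134]
```

View pics/c3s.png

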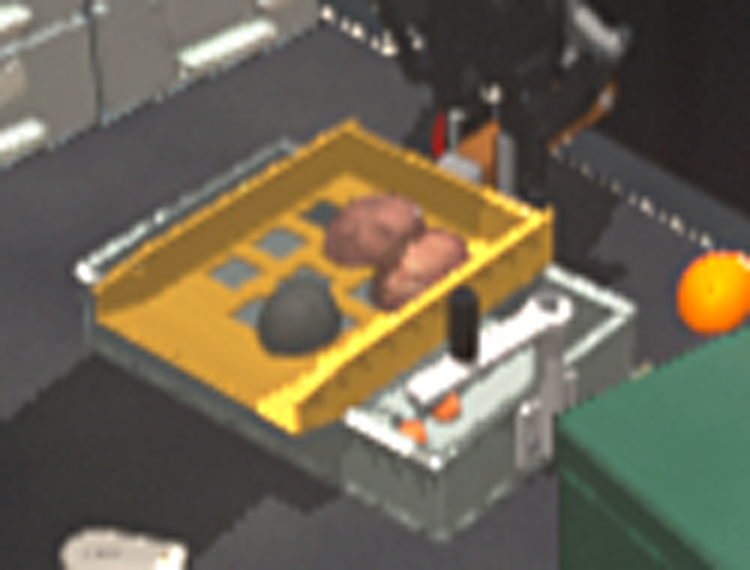

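The palm stones are still in the sieve and no pebbles are visible in it. Two orange ones are already in the tray, near (405,430) and (445,405). I'll shake once more to be sure, then check from the top.

```bash
python3 -m jog '[0,-0.0027,0.018,0,0,0,0, 0,0.0027,-0.018,0,0,0,0, 0,-0.0027,0.018,0,0,0,0, 0,0.0027,-0.018,0,0,0,0, 0,-0.0027,0.018,0,0,0,0, 0,0.0027,-0.018,0,0,0,0, 0,-0.0027,0.018,0,0,0,0, 0,0.0027,-0.018,0,0,0,0, 0,-0.0018,0.012,0,0,0,0, 0,0,0,0,0,0,0, 0,0,0,0,0,0,0, 0,0,0,0,0,0,0]'; python3 - <<'E'
from h import *
c=snap('top','t4')
p=c['pixels'][155:245,235:345,::-1]
cv2.imwrite('pics/c4.png',cv2.resize(p,(720,589),interpolation=cv2.INTER_CUBIC))
E
```

```text
t: 7.85
tool_pos: [0.548, 0.1073, 0.0634]
tcp_rot: [-180.0, 0.0, -171.5]
force: [-0.3, 0.0, -1.9]
finger_gap: 0.019
grasp_force: 61.7
```

View pics/c4.png

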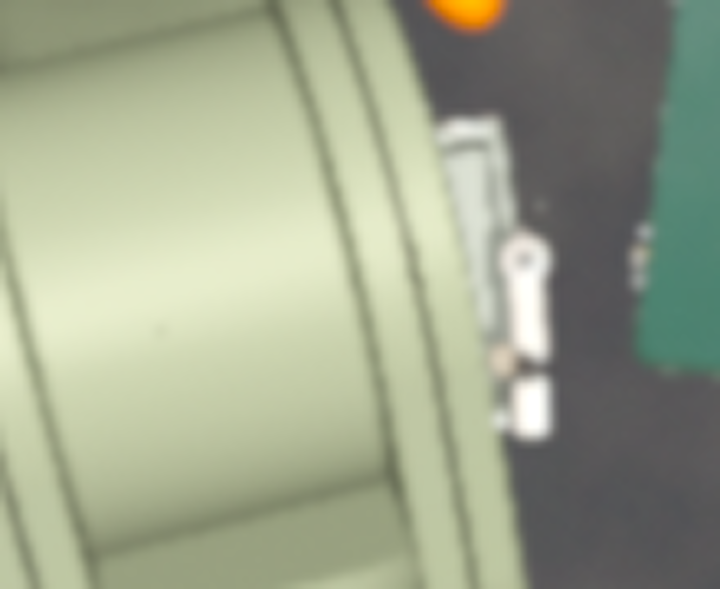

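```bash
python3 -m jog '[0,-0.0027,0.018,0,0,0,0, 0,0.0027,-0.018,0,0,0,0, 0,-0.0027,0.018,0,0,0,0, 0,0.0027,-0.018,0,0,0,0, 0,-0.0027,0.018,0,0,0,0, 0,0.0027,-0.018,0,0,0,0, 0,-0.0027,0.018,0,0,0,0, 0,0.0027,-0.018,0,0,0,0, 0,-0.0018,0.012,0,0,0,0, 0,0,0,0,0,0,0, 0,0,0,0,0,0,0, 0,0,0,0,0,0,0]'; cat >> h.py <<'E'
def wrist(f):
    from scipy.spatial.transform import Rotation as Ro
    s=read_state();c=camera('wrist')
    T=np.eye(4);T[:3,:3]=Ro.from_euler('xyz',s['tcp_rot'],degrees=True).as_matrix();T[:3,3]=s['tool_pos']
    T=T@c['T_tool_cam'];c['R']=T[:3,:3].T;c['t']=-c['R']@T[:3,3]
    np.savez('pics/'+f+'.npz',**c);return c
E
python3 - <<'E'
from h import *
c=wrist('w5'); d=snap('scene','s5')
a=cv2.resize(c['pixels'][:,:,::-1],(560,350),interpolation=cv2.INTER_AREA)
b=cv2.resize(d['pixels'][165:245,225:345,::-1],(360,240),interpolation=cv2.INTER_CUBIC)
z=np.zeros((600,800,3),np.uint8); z[:350,:560]=a; z[355:595,:360]=b
b=cv2.resize(c['pixels'][0:200,160:480,::-1],(430,240)); z[355:595,365:795]=b
cv2.imwrite('pics/m5.png',z)
E
```

```text
t: 8.9
tool_pos: [0.5479, 0.1077, 0.0633]
tcp_rot: [-180.0, -0.0, -171.5]
force: [-0.3, 1.1, -3.3]
finger_gap: 0.019
grasp_force: 62.0
```

View pics/m5.png

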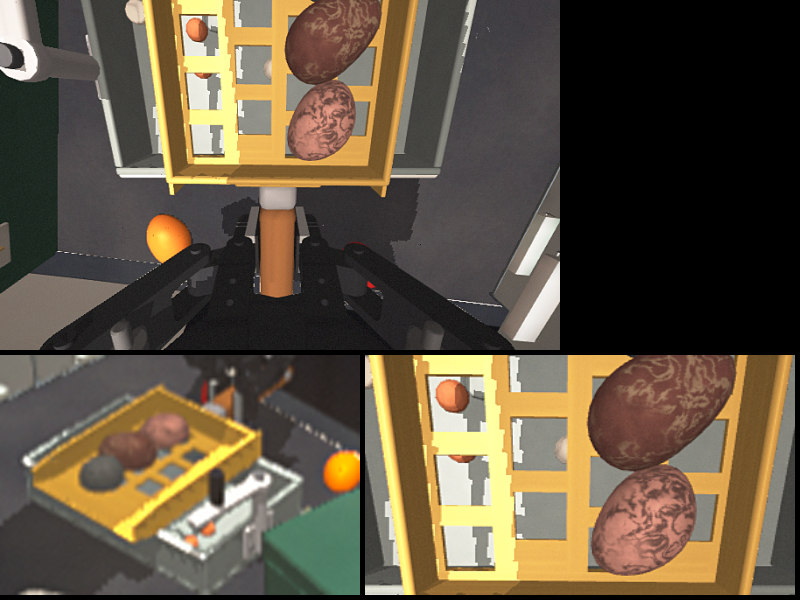

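The wrist view shows four pebbles below the sieve: two orange at (198,30) and (203,72), and two white at (135,12) and (268,68). All three palm stones are still in the sieve. I still have to find the two grey pebbles, so I'll check with depth.

```bash
python3 - <<'E'
from h import *
a=np.radians(8.6); Rt=np.array([[np.cos(a),np.sin(a)],[-np.sin(a),np.cos(a)]])
for f in ['w5','s5']:
    c=ld(f); z=c['z_map']; v,u=np.mgrid[0:400,0:640]
    P=np.stack([(u-c['cx'])/c['fx']*z,(v-c['cy'])/c['fy']*z,z],-1)
    X=(P-c['t'])@c['R']; q=(X[...,:2]-[.4573,.0947])@Rt.T; h=X[...,2]
    for lo,hi,xm in [(.008,.02,.052),(.053,.064,.05)]:
        ym=.09 if lo<.02 else .05
        m=(z>0)&(abs(q[...,1])<ym)&(q[...,0]>(-.052 if lo<.02 else -.06))&(q[...,0]<xm)&(h>lo)&(h<hi)
        m=cv2.morphologyEx(m.astype(np.uint8),cv2.MORPH_OPEN,np.ones((2,2)))
        n,L,S,C=cv2.connectedComponentsWithStats(m)
        for i in range(1,n):
            if S[i,4]>(25 if f=='w5' else 5):
                k=L==i; print(f,lo,C[i].round(),S[i,2:],q[k].mean(0).round(3),h[k].mean().round(4),c['pixels'][k].mean(0).round())
    m=(z>0)&(abs(q[...,1])<.05)&(abs(q[...,0])<.05)
    print(f,np.histogram(h[m],bins=np.arange(-.01,.09,.005)))
E
```

```text
w5 0.008 [159.  14.] [ 16  30 356] [-0.034 -0.085] 0.0175 [212. 192. 165.]
w5 0.008 [231.  32.] [ 37  30 764] [-0.026 -0.048] 0.0144 [191. 138. 105.]
w5 0.008 [307.  80.] [ 10  24 181] [-0.002 -0.007] 0.0192 [206. 179. 144.]
w5 0.008 [233.  87.] [18  6 83] [ 0.001 -0.051] 0.0098 [161. 101.  76.]
w5 0.053 [354. 101.] [  96  179 2337] [0.011 0.015] 0.0586 [111.  75.  64.]
w5 0.053 [426.  44.] [ 9 14 32] [-0.013  0.046] 0.0525 [191. 140.  71.]
w5 (array([    0,     0,  1540,  5378,   501,    42,     0,     0,     0,
           2,    88, 13451,   574,   888,  2259,  6092,  3912,     0,
           0]), array([-0.01 , -0.005,  0.   ,  0.005,  0.01 ,  0.015,  0.02 ,  0.025,
        0.03 ,  0.035,  0.04 ,  0.045,  0.05 ,  0.055,  0.06 ,  0.065,
        0.07 ,  0.075,  0.08 ,  0.085]))
s5 0.008 [295. 224.] [3 3 7] [-0.005 -0.057] 0.0057 [195. 138. 108.]
s5 0.008 [290. 228.] [4 2 8] [-0.029 -0.061] 0.0125 [227. 171. 133.]
s5 0.053 [281. 192.] [16  8 74] [0.023 0.012] 0.0562 [141.  98.  82.]
s5 0.053 [266. 202.] [ 20  14 115] [-0.033  0.008] 0.0603 [97. 78. 67.]
s5 (array([  0,   3, 133,   9,   4,   0,   0,   0,   0,   1,  73, 247,  49,
        76, 112, 107,  12,   0,   0]), array([-0.01 , -0.005,  0.   ,  0.005,  0.01 ,  0.015,  0.02 ,  0.025,
        0.03 ,  0.035,  0.04 ,  0.045,  0.05 ,  0.055,  0.06 ,  0.065,
        0.07 ,  0.075,  0.08 ,  0.085]))
```

```bash
python3 -m jog '[0,-0.003,0.02,0,0,0,0, 0,0.0027,-0.018,0,0,0,0, 0,-0.003,0.02,0,0,0,0, 0,0.0027,-0.018,0,0,0,0, 0,-0.003,0.02,0,0,0,0, 0,0.0027,-0.018,0,0,0,0, 0,0,0,0,0,0,0, 0,0,0,0,0,0,0, 0,0,0,0.01,0,0,0, 0,0,0,0.025,0,0,0, 0,0,0,0.045,0,0,0, 0,0,0,0.06,0,0,0]';python3 -m jog '[0,0,0,0.02,0,0,0, 0,0,0,0.04,0,0,0, 0,0,0,0.05,0,0,0, 0,0,0,0.05,0,0,0]'; python3 - <<'E'
from h import *
d=snap('scene','s6'); e=snap('top','t6'); print(read_state()['wrist_torque'])
z=np.zeros((600,800,3),np.uint8)
z[:480]=cv2.resize(d['pixels'][145:250,200:375,::-1],(800,480),interpolation=cv2.INTER_CUBIC)
cv2.imwrite('pics/m6.png',z[:480])
E
```

```text
t: 10.0
tool_pos: [0.548, 0.1079, 0.1252]
tcp_rot: [-180.0, 0.0, -171.5]
force: [1.6, 0.1, -2.1]
finger_gap: 0.019
grasp_force: 62.1
t: 10.33
tool_pos: [0.5485, 0.108, 0.1755]
tcp_rot: [180.0, 0.2, -171.5]
force: [-0.1, -0.6, -3.6]
finger_gap: 0.0189
grasp_force: 62.2
[-0.04533744 -0.13236381  0.06107366]
```

View pics/m6.png

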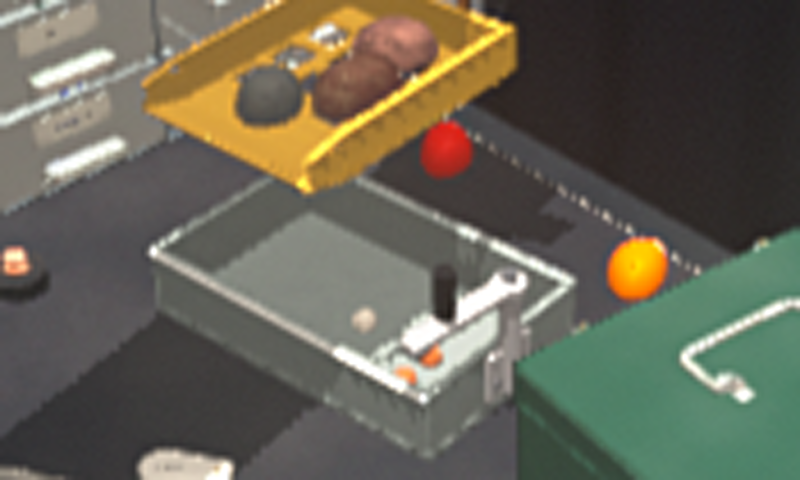

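The lifted view shows the tray floor with two orange pebbles at (405,376) and (430,355) and one white at (363,320). There's a dark spot by the grey stone at (310,80) that could be a grey pebble, so I'll check it by depth.

```bash
python3 - <<'E'
from h import *
a=np.radians(8.6); Rt=np.array([[np.cos(a),np.sin(a)],[-np.sin(a),np.cos(a)]])
np.set_printoptions(linewidth=250)
def H(c):
    z=c['z_map']; v,u=np.mgrid[0:400,0:640]
    P=np.stack([(u-c['cx'])/c['fx']*z,(v-c['cy'])/c['fy']*z,z],-1)
    X=(P-c['t'])@c['R']; return X,(X[...,:2]-[.4573,.0947])@Rt.T
c=ld('s6');X,q=H(c)
print((X[155:176,248:292,2]*1000).round().astype(int))
print('floor px gray'); print(c['pixels'][158:168,262:274].mean(2).round().astype(int))
# tray: height above floor
m=(abs(q[...,0])<.05)&(abs(q[...,1])<.088)&(X[...,2]<.03)
h=X[...,2]; print(h[m].mean(), m.sum())
res=m&(h>.0085)
n,L,S,C=cv2.connectedComponentsWithStats(res.astype(np.uint8))
for i in range(1,n):
    if S[i,4]>3: k=L==i; print(C[i].round(),S[i,4],q[k].mean(0).round(3),h[k].max().round(3),c['pixels'][k].mean(0).round())
E
```

```text
[[ 174  174  172  171  168  167  167  164  164  162  162  159  158  157  157  156  154  156  157  158  158  158  158  159  158  160  160  159  158  169  170  171  173  172  171  173  173  172  173  172  171  170  169  171]
 [ 172  169  169  169  167  165  163  164  161  161  159  158  158  157   75   85   81   82   80  155  157  158  157  158  159  158  158  158  155  166  170  170  171  170  169  168  169  170  170  170  168  169  170  168]
 [ 171  168  167  164  164  162  160  159  157  159  158  157  156   74   73   70   80   68   19   20   18  158  158  157  156  157  156    0  180  181  182  181  182  181  180  180  169  168  168  167  167  168  167  167]
 [ 167  166  164  163  162  160  158  157  159  156  157  155   70   70   69   22   21   17   16  157  157  156  159  157  157    4  181  180  180  181  181  182  183  181  179  181  179  177  166  163  166  165  166  164]
 [ 166  163  161  161  159  158  158  158  156  157  178  178  177  158  158   22   25  159  157  158  157  157  157  157  179  180  180  181  182  180  183  180  181  179  181  181  179  178  172  162  161  
[... 3595 characters left out ...]
ay
[[121 183 171 128 135 135 154 156 154 137 105  81]
 [119 214 214 153 153 154 151 152 151 133 101 101]
 [ 97 124 152 155 151 144 129 131 123  98  97 103]
 [100  93 112 140 126 106  98  98  85  90  94  99]
 [102  92  89 101  96  87  84  83  82  95  92  97]
 [ 98  95  86  83  88  87  78  84  89 100  91  91]
 [ 93  94  88  79  93  92  81  86  93 100  96  94]
 [ 91  89  85  79 102 120  86  83  90  97  97 102]
 [ 87  84  81  77 112 156  97  82  82  84  88  95]
 [ 84  82  76  76 118 155  95  80  77  79  83  88]]
0.0031258175093671543 923
[279. 214.] 13 [-0.005 -0.006] 0.014 [216. 198. 175.]
[294. 222.] 8 [-0.006 -0.056] 0.012 [232. 135.  81.]
[286. 226.] 17 [-0.028 -0.05 ] 0.014 [230. 187. 149.]
```

The dark spot is a hole, so nothing shows on the visible part of the sieve floor, which also measures level with no droop. I'll carry the sieve level to above the wooden tray, which gives a clear view of the catch tray before I tip anything.

```bash
python3 -m jog '[0,0,-0.005,0.005,0,0,0, 0,0.001,-0.015,0.012,0,0,-0.5, 0,0.002,-0.032,0.018,0,0,-1, 0,0.003,-0.055,0.02,0,0,-2, 0,0.004,-0.08,0.02,0,0,-3, 0,0.005,-0.108,0.02,0,0,-4, 0,0.006,-0.138,0.02,0,0,-5, 0,0.007,-0.168,0.02,0,0,-6, 0,0.008,-0.198,0.02,0,0,-7, 0,0.009,-0.228,0.02,0,0,-8, 0,0.01,-0.258,0.02,0,0,-9, 0,0.01,-0.285,0.02,0,0,-10]' && python3 -m jog '[0,0.001,-0.025,0,0,0,-0.5, 0,0.001,-0.05,0,0,0,-1, 0,0.002,-0.075,0,0,0,-1.5, 0,0.002,-0.1,0,0,0,-2, 0,0.002,-0.12,0,0,0,-2.2, 0,0.002,-0.133,0,0,0,-2.3, 0,0.002,-0.14,0,0,0,-2.3, 0,0.002,-0.14,0,0,0,-2.3]'; python3 - <<'E'
from h import *
a=np.radians(8.6); Rt=np.array([[np.cos(a),np.sin(a)],[-np.sin(a),np.cos(a)]])
for n in ['top','scene']:
    c=snap(n,n+'7'); z=c['z_map']; v,u=np.mgrid[0:400,0:640]
    P=np.stack([(u-c['cx'])/c['fx']*z,(v-c['cy'])/c['fy']*z,z],-1)
    X=(P-c['t'])@c['R'];q=(X[...,:2]-[.4573,.0947])@Rt.T;h=X[...,2]
    m=(abs(q[...,0])<.053)&(abs(q[...,1])<.092)&(h<.03); print(n,m.sum())
    p=c['pixels'].astype(int)
    med=cv2.medianBlur(h.astype(np.float32),5)
    r=m&(h>.0095)
    N,L,S,C=cv2.connectedComponentsWithStats(r.astype(np.uint8))
    for i in range(1,N):
        if S[i,4]>3: k=L==i; print(C[i].round(1),S[i,4],q[k].mean(0).round(3),h[k].max().round(3),p[k].mean(0).round())
s=read_state();print(s['tool_pos'],s['tcp_rot'])
E
```

```text
t: 11.43
tool_pos: [0.5571, -0.1802, 0.1932]
tcp_rot: [-180.0, -0.0, 178.4]
force: [0.5, -0.4, -2.7]
finger_gap: 0.0185
grasp_force: 62.1
t: 12.1
tool_pos: [0.5589, -0.3189, 0.1929]
tcp_rot: [-180.0, -0.0, 176.1]
force: [-0.0, -0.4, -2.6]
finger_gap: 0.0186
grasp_force: 62.1
top 2452
[280.  201.8] 22 [-0.001 -0.002] 0.017 [243. 242. 227.]
[296.7 200.4] 15 [-0.004 -0.049] 0.016 [241. 187. 146.]
[296.4 209.6] 37 [-0.029 -0.045] 0.018 [224. 204. 179.]
[311.1 209.6] 11 [-0.035 -0.085] 0.017 [219. 209. 191.]
[311.7 214.2] 10 [-0.048 -0.085] 0.019 [170. 170. 159.]
scene 989
[279.  214.1] 10 [-0.005 -0.005] 0.013 [255. 254. 251.]
[294.1 222.3] 7 [-0.006 -0.055] 0.012 [239. 148.  90.]
[283.7 224.7] 7 [-0.03  -0.042] 0.014 [221. 226. 216.]
[288.3 226.6] 7 [-0.027 -0.055] 0.012 [253. 180. 114.]
[ 0.55971798 -0.31643688  0.19317503] [ 1.79964204e+02 -1.82014571e-02  1.76223980e+02]
```

```bash
python3 - <<'E'
from h import *
np.set_printoptions(linewidth=250)
c=ld('top7');z=c['z_map']; v,u=np.mgrid[0:400,0:640]
P=np.stack([(u-c['cx'])/c['fx']*z,(v-c['cy'])/c['fy']*z,z],-1);h=((P-c['t'])@c['R'])[...,2]
print((h[203:219,288:319]*1000).round().astype(int))
p=c['pixels'].astype(int);print((p.mean(2))[203:219,288:319].astype(int)); print((p[...,0]-p[...,2])[203:219,288:319])
E
```

```text
[[   5    7    6   10    3    5   10    3    6    3    6    7    4    4    6    0    5   11    1    6    1    1    8    6    2   81   82   81   85   89    3]
 [   3   11    6    4    3    8    9    7    3    1    5    4    5    3    2    1    2   10    5    2    7    6    9    5    9   80   85   80   83   83    2]
 [   3    0    2    4    6    7    7    8    3    0    6    2    4    5    6    5   -1   -1    4    7    4    3    5    5    3   81   88   85   81   78    4]
 [   6    8    8    5   -2    6    4    8    5    2    7   14    6   13    8    7    7    3    4    7    9    5   11   11    5   85   79   85   82   84   -1]
 [  11    2    7   11    3    6    6    5    8    8   10    9   13    7    6    7    8    4    4    1   -1    2    2    3    5   82   79   83   85   86   -6]
 [   6    7    6    0    4    1   14    7    4   11   15   14   14   10    5    8    4    5    9    0    6    6    9   15   11   81   86   81   86   80   -2]
 [   7   -1    7    7    7   16   12   10   14    7   16   13   13   16    5    6    7   -1    6    4    2    1   14   17   17   80  113  109  112   82 
[... 4794 characters left out ...]
  8   8   8   9   9   9   9  10  11  12  13  14  13   9   6   4]
 [  9  10   9   9   9   9   9   8   8   8   8   8   8   9   8   8   8   8   8   9   9   8   9   8  10  14  15  10   3   5   3]
 [  9   9   9   9   9   8   8   8   8   8   9   8   8   8   8   8   8   8   8   9   9   8   8   7  10  15  15   0   0   0   2]
 [  8   8   8   8   8   8   8   8   8   9   8   9   8   8   9   8   8   9   9   8   7   8   9   8  10  14  16   0   0   0   1]
 [  9   8   8   8   8   8   8   8   8   8   9   8   8   8   8   8   8   8   7   8   8   8   8   8   9  14  15   0   0   0   2]
 [  9   9   8   8   8   7   8   8   8   9   8   9   9   8   7   7   8   8   8   8   7   6   6   6   8  13  15   0   0   0   2]]
```

```bash
python3 - <<'E'
from h import *
np.set_printoptions(linewidth=250)
for f in ['t2','t3','t4','t6','top7']:
    c=ld(f);z=c['z_map']; v,u=np.mgrid[0:400,0:640]
    P=np.stack([(u-c['cx'])/c['fx']*z,(v-c['cy'])/c['fy']*z,z],-1);h=((P-c['t'])@c['R'])[...,2]
    print(f);print(np.hstack([(h[207:218,306:315]*1000).round().astype(int),c['pixels'].mean(2)[207:218,306:315].astype(int)]))
c=wrist('w7')
z=c['z_map']; v,u=np.mgrid[0:400,0:640]
P=np.stack([(u-c['cx'])/c['fx']*z,(v-c['cy'])/c['fy']*z,z],-1);X=(P-c['t'])@c['R']
s=read_state();a=np.radians(-3.8);Rt=np.array([[np.cos(a),np.sin(a)],[-np.sin(a),np.cos(a)]])
q=(X[...,:2]-s['tool_pos'][:2])@Rt.T+[.092,0]; h=X[...,2]-(s['tool_pos'][2]-.0147)
m=(abs(q[...,1])<.052)&(q[...,0]<.052)&(h>-.008)&(h<.05)
print(q[m].min(0),q[m].max(0))
# height grid 5mm
g=np.full((24,22),-9)
ix=np.floor((q[m][:,0]+.07)/.005).astype(int);iy=np.floor((q[m][:,1]+.055)/.005).astype(int)
for i,j,k in zip(ix,iy,h[m]): 
    if 0<=i<24: g[i,j]=max(g[i,j],round(k*1000))
print(g)
E
```

```text
t2
[[728 728 728 728 727 727 727  82  80 197 200 201 201 201 196 186 199 228]
 [728 729 728 728 727 727 726  81  80 196 202 203 203 203 199 187 179 196]
 [727 728 727 728 730 729 725 726 108 193 203 204 205 205 202 191 167 150]
 [729 729 728 727 727 729 729 727 111 190 203 206 206 207 206 198 174 136]
 [731 730 728 729 727 727 729 728 115 185 202 207 208 208 208 203 183 145]
 [726 729 729 729 732 728 729 726 726 177 199 208 209 210 210 206 192 160]
 [729 730 728 729 728 728 728 728 726 168 196 208 210 211 211 209 200 181]
 [730 726 729 729 728 729 727 729 728 162 193 208 211 212 212 212 207 198]
 [732 730 727 728 728 728 727 728 729 161 188 206 212 213 213 213 210 204]
 [728 731 729 727 728 729 728 727 727 161 176 202 212 214 214 215 212 207]
 [729 730 731 728 731 726 730 728 728 166 168 198 212 215 215 216 214 210]]
t3
[[656 656 640   6   4   2   9  79  85 189 185 174 165 167 174 182 204 231]
 [657 652 652   9  15  13  14  78  87 189 185 175 173 185 194 194 193 203]
 [655 654 652   1  13  15  12  77 111 188 186 181 187 199 203 196 174 156]
 [652 652 651   9  10  17  12 111 117 187 1
[... 4251 characters left out ...]
-9  1 26]
 [ 1  1  2  6 18 21 23 23 22 20  8  2  2  1  1  1  1 -2 -9 -9  1 26]
 [ 1 -9 -9 -9 10 17 20 21 19 14  8  8  7 -9 -9  1  2  1  1  1  2 26]
 [ 1 -9 -9 -9  1  2  9 11  9 16 18 18 16 12 -9  1  1  1  1  2  1 26]
 [ 1 -9 -9 -9  2  1  1  6 17 20 20 21 20 17 -9  2  1  1  1  1  2 26]
 [ 1  2  1  1  2  2  1 16 20 21 22 22 21 17  5  1  2 -9 -9 -9  1 26]
 [ 1  2  1  1  2  1 12 19 21 22 22 22 20 18  1  1  1 -9 -9 -9  1 26]
 [ 1  1  0  0  2  1 15 20 22 22 22 22 21 17  1  1  1 -9 -9 -9  2 26]
 [ 1 -9 -9 -9  1  2 15 20 21 21 21 21 19 13 -9  2  1  2  2  2  1 26]
 [ 1 -9 -9 -9  1  2 13 18 19 20 20 19 15 -9 -9  1  1  2  2  1 25 26]
 [ 1  1  1  1  2  1  5 12 15 16 14 11  1  1  1  1  2  1  2  2  1 26]]
```

```bash
python3 - <<'E'
from h import *
np.set_printoptions(linewidth=250)
c=ld('top0');z=c['z_map']; v,u=np.mgrid[0:400,0:640]
P=np.stack([(u-c['cx'])/c['fx']*z,(v-c['cy'])/c['fy']*z,z],-1);h=((P-c['t'])@c['R'])[...,2]
print(np.hstack([(h[207:220,306:317]*1000).round().astype(int),c['pixels'].mean(2)[207:220,306:317].astype(int)]))
s=read_state();a=np.radians(-3.8);Rt=np.array([[np.cos(a),np.sin(a)],[-np.sin(a),np.cos(a)]])
for f in ['scene7','w7']:
    c=ld(f);z=c['z_map']
    P=np.stack([(u-c['cx'])/c['fx']*z,(v-c['cy'])/c['fy']*z,z],-1);X=(P-c['t'])@c['R']
    q=(X[...,:2]-s['tool_pos'][:2])@Rt.T+[.092,0]; h=X[...,2]-(s['tool_pos'][2]-.0147)
    m=(abs(q[...,1])<.058)&(q[...,0]<.06)&(q[...,0]>-.1)&(h>-.03)&(h<.05)&(z>0)
    g=np.full((32,24),-99);col=np.zeros((32,24),int)
    for i,j,k,cc in zip(np.floor((q[m][:,0]+.1)/.005).astype(int),np.floor((q[m][:,1]+.06)/.005).astype(int),h[m],c['pixels'][m].astype(int)):
        if g[i,j]<round(k*1000): g[i,j]=round(k*1000); col[i,j]=cc[0]-cc[2]
    print(f);print(g[:22]); print(col[:22])
E
```

```text
[[   5    6    2    3   -1    8    5    7   44   45   -1  232  232  231  231  231  230  221  205  209  209  176]
 [   5    6    7 1343    7    5   -1    3   44   41    6  233  233  232  231  231  231  221  201  200  205  173]
 [   3    7    4    1    8    4    7   -2    6   46   22  232  232  232  232  231  230  221  199  193  200  172]
 [   6    4    6   10    4    5    6    5    6   39   49  231  231  231  231  231  231  223  203  192  198  175]
 [   3    5    5    3   -1    5    5    6    8   39   49  230  230  230  231  231  231  227  214  200  201  183]
 [   7    5    6    7    4    4    3    7    5   45   41  230  230  230  230  230  230  229  220  207  209  201]
 [  10    4    8    3    3    4    6    5    4   46   43  230  229  229  229  229  229  228  219  207  215  213]
 [   7    0    5    6    2    1    6    2    8   45   41  229  228  227  225  221  219  217  209  199  208  210]
 [   6    7    4    5   -3    3    2    7    4   42   44  221  218  216  211  201  194  192  188  183  192  196]
 [   4    6    4    4    7    6    7    9    5    4   45  201  194  190  186  180  
[... 8395 characters left out ...]
5   0]
 [160 152 125 119 142  44  69  75  73  84  78  59 121 122 123 127  92 135   0   0   0 131 128   0]
 [148 156   0   0   0  59  72  78  74  89  78  64 123   0   0   0 146 133 136 130 135 143 103   0]
 [140 129   0   0  61  67  83  82  83  82  77  52 122   0   0   0 135 133 134 137 139 141 121   0]
 [152 125   0   0   0  70  83  89  93  82  71  49 117   0   0   0 127 133 149 151 150 133 122   0]
 [158 136 137 121 119  67  80  84  87  78  65  34 117 122 122 128 126 133   0   0   0 108 108   0]
 [141 158 121 122  95  57  76  77  73  66  57  17 117 124 127 133 129 132 147   0   0 134 120   0]
 [156 154   0   0   0  35  59  58  63  61  41  43  44  59   0   0 126 133 126 127 142 139 136   0]]
```

All six pebbles are accounted for in the catch tray. The two greys lie at tray (-30,-42) mm and in the corner at (-48,-85) mm. The visible sieve floor holds only the palm stones. Now I'll tip the sieve over the wooden tray.

```bash
python3 -m jog '[0,0.001,0,-0.002,-0.1,-1.5,0, 0,0.004,0,-0.006,-0.3,-4,0, 0,0.007,0,-0.01,-0.4,-6.5,0, 0,0.01,0,-0.014,-0.6,-9,0, 0,0.013,0,-0.018,-0.8,-11.5,0, 0,0.016,0,-0.022,-0.9,-14,0, 0,0.019,-0.001,-0.026,-1.1,-17,0, 0,0.022,-0.001,-0.03,-1.3,-20,0, 0,0.025,-0.001,-0.035,-1.5,-22.5,0, 0,0.028,-0.001,-0.04,-1.7,-25,0, 0,0.03,-0.0015,-0.043,-1.8,-27,0, 0,0.03,-0.0015,-0.043,-1.9,-29,0]'; python3 - <<'E'
from h import *
c=snap('scene','s8');z=c['z_map']; v,u=np.mgrid[0:400,0:640]
P=np.stack([(u-c['cx'])/c['fx']*z,(v-c['cy'])/c['fy']*z,z],-1);X=(P-c['t'])@c['R']
p=c['pixels'].astype(int); y=(p[...,0]-p[...,2]>110)&(p[...,1]>120)&(X[...,1]<-.2)&(X[...,0]<.52)&(X[...,0]>.36)&(z>0)&(X[...,2]<.2)
Q=X[y]; print(len(Q),'lowest',Q[Q[:,2].argsort()[:40]].mean(0)); k=Q[:,0]<np.quantile(Q[:,0],.03); print('front',Q[k].mean(0))
s=read_state();print(s['tool_pos'],s['joints'])
E
```

```text
t: 13.25
tool_pos: [0.5901, -0.3172, 0.1499]
tcp_rot: [179.9, 29.1, 176.3]
force: [0.7, 0.2, -1.9]
finger_gap: 0.019
grasp_force: 62.2
1977 lowest [ 0.43935715 -0.33543066  0.03098534]
front [ 0.42301535 -0.3507282   0.05102451]
[ 0.58915007 -0.31756913  0.14964454] [ 41.51383224  50.20590641 -19.71676274  99.64801253  15.69778072
   5.81936493 103.09518514]
```

```bash
python3 -m jog '[0,0.001,0.006,0,0,0,2, 0,0.001,0.014,0,0,0,5, 0,0,0.023,0,0,0,8, 0,-0.003,0.033,0,0,0,11, 0,-0.006,0.043,0,0,0,14.5, 0,-0.0105,0.053,0,0,0,18, 0,-0.0105,0.053,0,0,0,18]'; python3 -c "
from h import *
s=read_state();print(s['joints'].round(1),s['tcp_rot'],s['t'])"
```

```text
t: 13.88
tool_pos: [0.5791, -0.2642, 0.1506]
tcp_rot: [180.0, 29.0, -165.5]
force: [1.0, 0.3, -2.0]
finger_gap: 0.0189
grasp_force: 62.2
[ 47.2  51.5 -31.9 101.3  22.6  11.1 113.8] [ 179.9559037    29.00942669 -165.48285793] 13.8833
```

```bash
python3 -m jog '[0,-0.0018,-0.0005,0.002,0.25,-1,0, 0,-0.0036,-0.001,0.0045,0.5,-2,0, 0,-0.0054,-0.0014,0.007,0.75,-2.9,0, 0,-0.0072,-0.0019,0.009,1,-3.9,0, 0,-0.009,-0.0023,0.011,1.25,-4.8,0, 0,-0.0108,-0.0028,0.0135,1.5,-5.8,0, 0,-0.0126,-0.0033,0.016,1.75,-6.8,0, 0,-0.0144,-0.0037,0.018,2,-7.7,0, 0,-0.0162,-0.0042,0.02,2.25,-8.7,0, 0,-0.0162,-0.0042,0.02,2.25,-8.7,0, 0,-0.0162,-0.0042,0.02,2.25,-8.7,0]'; cat > st.py <<'E'
from h import *
c=snap('scene','s9');z=c['z_map']; v,u=np.mgrid[0:400,0:640]
P=np.stack([(u-c['cx'])/c['fx']*z,(v-c['cy'])/c['fy']*z,z],-1);X=(P-c['t'])@c['R']
a=np.radians(-3.7);Rt=np.array([[np.cos(a),np.sin(a)],[-np.sin(a),np.cos(a)]])
q=(X[...,:2]-[.4088,-.3068])@Rt.T;h=X[...,2]
m=(abs(q[...,0])<.068)&(abs(q[...,1])<.053)&(h>.012)&(h<.035)&(z>0)
N,L,S,C=cv2.connectedComponentsWithStats(m.astype(np.uint8))
for i in range(1,N):
    if S[i,4]>15:k=L==i;print(C[i].round(),S[i,4],q[k].mean(0).round(3),h[k].max().round(3),c['pixels'][k].mean(0).round())
s=read_state();print(s['joints'].round(1),s['tool_pos'],s['force'])
E
python3 st.py
```

```text
t: 14.8
tool_pos: [0.563, -0.27, 0.1702]
tcp_rot: [179.9, 38.1, -165.9]
force: [-0.6, -0.5, -1.8]
finger_gap: 0.0189
grasp_force: 62.3
[404. 324.] 108 [-0.003 -0.025] 0.035 [119.  89.  73.]
[ 55.2  51.6 -37.7 108.4  24.8   0.3 115.8] [ 0.56320239 -0.26980695  0.17029798] [ 0.74419084  0.24066084 -1.78195738]
```

```bash
python3 -m jog '[0,-0.002,0.006,0,0,0,2.5, 0,-0.004,0.011,0,0,0,5, 0,-0.006,0.016,0,0,0,7.5, 0,-0.008,0.022,0,0,0,10, 0,-0.011,0.027,0,0,0,12.5, 0,-0.013,0.032,0,0,0,15, 0,-0.013,0.032,0,0,0,15]'; python3 st.py
```

```text
t: 15.43
tool_pos: [0.5502, -0.2376, 0.1701]
tcp_rot: [179.9, 38.1, -150.7]
force: [1.1, -0.8, -0.8]
finger_gap: 0.019
grasp_force: 62.4
[395. 333.] 781 [-0.029 -0.027] 0.035 [130.  98.  85.]
[ 61.5  56.  -50.6 106.   30.7  12.4 124.5] [ 0.55034232 -0.23786623  0.17017397] [-0.80705861 -0.08719678 -0.95356144]
```

```bash
python3 -m jog '[0,-0.002,-0.001,0.002,0.5,-0.9,0, 0,-0.004,-0.002,0.004,1,-1.8,0, 0,-0.006,-0.003,0.007,1.5,-2.7,0, 0,-0.008,-0.0045,0.009,2,-3.6,0, 0,-0.01,-0.0055,0.011,2.5,-4.4,0, 0,-0.0115,-0.0065,0.0135,2.9,-5.2,0, 0,-0.013,-0.0075,0.016,3.4,-6.1,0, 0,-0.0153,-0.0085,0.018,3.9,-7,0, 0,-0.0153,-0.0085,0.018,3.9,-7,0, 0,-0.0153,-0.0085,0.018,3.9,-7,0]'; python3 st.py; python3 - <<'E'
from h import *
s=read_state();c=ld('s9')
from scipy.spatial.transform import Rotation as Ro
R=Ro.from_euler('xyz',s['tcp_rot'],degrees=True).as_matrix()
# sieve axes: z=-tool z, x = -tool x
R=np.c_[-R[:,0],R[:,1],-R[:,2]]; print(R.round(2))
z=c['z_map']; v,u=np.mgrid[0:400,0:640]
P=np.stack([(u-c['cx'])/c['fx']*z,(v-c['cy'])/c['fy']*z,z],-1);X=(P-c['t'])@c['R']
Q=(X-s['tool_pos'])@R+[.092,0,.0147]
np.set_printoptions(linewidth=250)
m=(abs(Q[...,1])<.058)&(Q[...,0]<.056)&(Q[...,0]>-.1)&(Q[...,2]>-.03)&(Q[...,2]<.05)&(z>0)
g=np.full((32,24),-99)
for i,j,k in zip(np.floor((Q[m][:,0]+.1)/.005).astype(int),np.floor((Q[m][:,1]+.06)/.005).astype(int),Q[m][:,2]): g[i,j]=max(g[i,j],round(k*1000))
print(g)
E
```

```text
t: 16.32
tool_pos: [0.5346, -0.2465, 0.1881]
tcp_rot: [179.9, 46.1, -150.9]
force: [-0.3, -0.1, -0.7]
finger_gap: 0.0189
grasp_force: 62.4
[395. 333.] 782 [-0.029 -0.027] 0.035 [99. 74. 64.]
[ 69.8  59.3 -58.1 109.4  31.8   8.9 128.2] [ 0.53484325 -0.24624109  0.18824456] [-0.02086541 -0.1234455  -1.99155614]
[[ 0.61 -0.49 -0.63]
 [ 0.34  0.87 -0.35]
 [ 0.72  0.    0.69]]
[[-99 -99 -99 -99 -99 -99 -99 -99 -99 -99 -99 -99 -99 -99 -99 -99 -99 -99 -99 -99 -99 -28 -25 -23]
 [ 18  18   7   5   4   5   8   4   6   9   7   5   6   6   9   9   7   6   5   7   7   6  21 -99]
 [-99  21   6   7   7   8   7  10   7   7   7   7   6   8   7   8   6   7   7   7   6   6  21  21]
 [ 20  23   6   5   7   5   6   6   5   5   7   5   4   7   4   7   6   6   6   6   6   7  22 -99]
 [ 21  22   3   4   3   3   6   4   5   3   4   4   4   3   5   5   5   5   3   4   3   3  22  21]
 [ 22  25   4   2   2   2   1   2   3   2   2   4   5   3   3   3   3   4   3   2   3   1  24  24]
 [ 23  24   1   2   0   4   3   0   0   3   3   3   1   2   1  -1   1  -1   3   1   2   2  24  24]
 [ 24  25   0   0   1   0   1   
[... 1743 characters left out ...]
3  22]
 [ 26  25   1   0   3   1   1  -1 -99 -99 -99   0   2   0   0   0   3   0  -3 -99 -99 -99  26 -99]
 [ 24  25 -99 -99 -99  -3   0   0   1 -99  -1  -1   1 -99 -99 -99  -1   0  -1   1 -99   0  25  24]
 [ 26  25 -99 -99 -99  -1   1   0   0   0   1   2   1 -99 -99 -99   0   0   1   1   0   1  26 -99]
 [ 25  25 -99 -99 -99 -99   2  -1 -99  -2   2   0   1 -99 -99 -99  -1   0   0   0   1   0  24  23]
 [ 25  26   0   1   1  -1  -1 -99 -99 -99  -1   1   0   0  -1  -1   0   1   1   0   3   0  24 -99]
 [ 25  27  27  24  25  -2 -99 -99 -99 -99 -99 -99  24  26  26  26  25  25  24  27  26  25  26  23]
 [-99  23  24  25 -99 -99 -99 -99 -99 -99 -99 -99 -99 -99  23  25  24  23  23  24  23  26  22 -99]]
```

The sieve is empty and the stones are in the wooden tray. I'll raise it, level it and carry it back.

```bash
python3 -m jog '[0,0.003,0.002,0.02,0,0,0, 0,0.005,0.003,0.04,-1.9,3.5,0, 0,0.005,0.003,0.05,-4.8,8.7,0, 0,0.005,0.003,0.05,-7.7,13.9,0, 0,0.005,0.003,0.05,-10.6,19.1,0, 0,0.005,0.003,0.05,-13.5,24.3,0, 0,0.005,0.003,0.05,-16.4,29.5,0, 0,0.005,0.003,0.05,-19.3,34.7,0, 0,0.005,0.003,0.05,-22.3,40.2,0, 0,0.005,0.003,0.05,-22.3,40.2,0, 0,0.005,0.003,0.05,-22.3,40.2,0]' && python3 -m jog '[0,0.001,0.01,0,0,0,-1, 0,0.002,0.03,0,0,0,-2.5, 0,0.003,0.06,0,0,0,-4.5, 0,0.004,0.093,0,0,0,-6.5, 0,0.005,0.127,0,0,0,-8.5, 0,0.006,0.161,0,0,0,-10.5, 0,0.007,0.195,0,0,0,-12.5, 0,0.008,0.229,0,0,0,-14.5, 0,0.008,0.263,0,0,0,-16.5, 0,0.0085,0.297,0,0,0,-18.5, 0,0.0085,0.33,0,0,0,-20, 0,0.0085,0.345,0,0,0,-20.4]'; python3 -c "
from h import *
s=read_state();print(s['joints'].round(1),s['tcp_rot'],s['tool_pos'])"
```

```text
t: 17.28
tool_pos: [0.5409, -0.2415, 0.2383]
tcp_rot: [179.8, 0.2, -150.7]
force: [0.1, -0.6, -1.2]
finger_gap: 0.0194
grasp_force: 62.3
t: 18.28
tool_pos: [0.5478, 0.1055, 0.2385]
tcp_rot: [179.6, 0.2, -171.2]
force: [-0.5, 1.6, -1.5]
finger_gap: 0.019
grasp_force: 62.3
[  1.7  42.  -30.8  89.4  24.2  55.1  62.2] [ 179.62684817    0.18802093 -171.22760894] [0.54778441 0.10552242 0.23845615]
```

```bash
python3 - <<'E'
from h import *
from scipy.spatial.transform import Rotation as Ro
s=read_state(); A=Ro.from_euler('xyz',s['tcp_rot'],degrees=True);B=Ro.from_euler('xyz',[180,0.05,-171.45],degrees=True)
print((B*A.inv()).as_rotvec(degrees=True),np.array([.5483,.1081,.0617])-s['tool_pos'])
E
```

```text
[-0.38968066  0.08025321 -0.22316525] [ 0.00051559  0.00257758 -0.17675615]
```

```bash
python3 -m jog '[0,0.0005,0.0015,-0.02,-0.4,0.1,-0.2, 0,0.0005,0.0015,-0.05,-0.4,0.1,-0.2, 0,0.0005,0.0015,-0.085,-0.4,0.1,-0.2, 0,0.0005,0.0015,-0.115,-0.4,0.1,-0.2, 0,0.0005,0.0015,-0.14,-0.4,0.1,-0.2, 0,0.0005,0.0015,-0.155,-0.4,0.1,-0.2, 0,0.0005,0.0015,-0.16,-0.4,0.1,-0.2, 0,0.0005,0.0015,-0.16,-0.4,0.1,-0.2, 0,0.0005,0.0015,-0.16,-0.4,0.1,-0.2]'; python3 - <<'E'
from h import *
from scipy.spatial.transform import Rotation as Ro
s=read_state(); A=Ro.from_euler('xyz',s['tcp_rot'],degrees=True);B=Ro.from_euler('xyz',[180,0.05,-171.45],degrees=True)
print((B*A.inv()).as_rotvec(degrees=True),np.array([.5483,.1081,.0617])-s['tool_pos'])
E
```

```text
t: 19.03
tool_pos: [0.5491, 0.103, 0.0791]
tcp_rot: [-179.9, -0.0, -171.5]
force: [0.6, 0.5, -1.0]
finger_gap: 0.0191
grasp_force: 62.3
[ 0.15423981 -0.032198    0.06647073] [-0.00081855  0.00507081 -0.017393  ]
```

```bash
python3 -m jog '[0,-0.0005,0.003,-0.002,0.1,0,0, 0,-0.0008,0.005,-0.006,0.1,0,0, 0,-0.0008,0.005,-0.01,0.1,0,0, 0,-0.0008,0.005,-0.014,0.1,0,0, 0,-0.0008,0.005,-0.017,0.1,0,0, 0,-0.0008,0.005,-0.0175,0.1,0,0, 0,-0.0008,0.005,-0.0175,0.1,0,0]'; cat > sv.py <<'E'
from h import *
np.set_printoptions(linewidth=250)
a=np.radians(8.6);Rt=np.array([[np.cos(a),np.sin(a)],[-np.sin(a),np.cos(a)]])
c=snap('scene','s10');z=c['z_map']; v,u=np.mgrid[0:400,0:640]
P=np.stack([(u-c['cx'])/c['fx']*z,(v-c['cy'])/c['fy']*z,z],-1);X=(P-c['t'])@c['R']
q=(X[...,:2]-[.4573,.0947])@Rt.T;h=X[...,2]
for x0,x1 in [(-.06,-.05),(-.04,-.02),(-.02,0),(0,.02),(.02,.045)]:
  r=[]
  for y0 in (-.03,-.01,.01,.03):
    m=(q[...,0]>x0)&(q[...,0]<x1)&(abs(q[...,1]-y0)<.01)&(h>.03)&(h<.08)&(z>0); r.append((m.sum(),np.median(h[m]).round(4) if m.any() else 0))
  print(x0,r)
p=c['pixels'].astype(int); m=(p[...,0]-p[...,2]>90)&(h>.045)&(h<.06)&(abs(q[...,1])<.03)&(q[...,0]<0)&(z>0)
print('lip x_t',np.quantile(q[m][:,0],.01))
m=(p[...,0]-p[...,2]>90)&(h>.064)&(h<.08)&(abs(q[...,0])<.04)&(abs(q[...,1])<.09)&(z>0)
print('walls y',np.histogram(q[m][:,1],bins=np.arange(-.08,.081,.01)))
s=read_state();print(s['tool_pos'],s['tcp_rot'],s['force'],s['wrist_torque'])
E
python3 sv.py
```

```text
t: 19.62
tool_pos: [0.5483, 0.1083, 0.0612]
tcp_rot: [-179.9, -0.0, -171.5]
force: [-1.2, -1.8, 11.6]
finger_gap: 0.0189
grasp_force: 64.6
-0.06 [(np.int64(13), np.float64(0.0473)), (np.int64(19), np.float64(0.0469)), (np.int64(18), np.float64(0.0468)), (np.int64(25), np.float64(0.0469))]
-0.04 [(np.int64(18), np.float64(0.0469)), (np.int64(18), np.float64(0.046)), (np.int64(25), np.float64(0.0462)), (np.int64(25), np.float64(0.0464))]
-0.02 [(np.int64(16), np.float64(0.0462)), (np.int64(31), np.float64(0.0461)), (np.int64(16), np.float64(0.0461)), (np.int64(27), np.float64(0.046))]
0 [(np.int64(19), np.float64(0.0455)), (np.int64(23), np.float64(0.0458)), (np.int64(14), np.float64(0.0452)), (np.int64(29), np.float64(0.0455))]
0.02 [(np.int64(23), np.float64(0.0453)), (np.int64(34), np.float64(0.0449)), (np.int64(21), np.float64(0.0453)), (np.int64(32), np.float64(0.0451))]
lip x_t -0.09034137242215774
walls y (array([ 0,  0, 57,  0,  0,  0,  0,  0,  0,  0,  0,  0,  2, 54,  0,  0]), array([-8.00000000e-02, -7.00000000e-02, -6.00000000e-02, -5.00000000e-02, -4.00000000e-02, -3.00000000e-02, -2.00000000e-02, -1.00000000e-02, -4.16333634e-17,  1.00000000e-02,  2.00000000e-02,  3.00000000e-02,  4.00000000e-02,  5.00000000e-02,
        6.00000000e-02,  7.00000000e-02,  8.00000000e-02]))
[0.54828193 0.10830636 0.06114649] [-1.79896972e+02 -1.03612142e-02 -1.71480811e+02] [-1.0866483  -1.4203093  10.93382477] [ 0.02342459  0.54994837 -0.08879907]
```

The sieve is seated level, with its face at about 46–47 mm. Releasing it now.

```bash
python3 -m jog '[0,0,0,0.0007,0,0,0, 0.025,0,0,0.0007,0,0,0, 0.04,0,0,0.0007,0,0,0, 0.05,0,0,0.0007,0,0,0, 0.05,0,0,0.0007,0,0,0, 0.05,0,0,0.02,0,0,0, 0.05,0,0,0.05,0,0,0, 0.05,0,0,0.085,0,0,0, 0.05,0,0,0.12,0,0,0, 0.05,0,0,0.15,0,0,0, 0.05,0,0,0.15,0,0,0]'; python3 sv.py; python3 st.py; python3 - <<'E'
from h import *
c=ld('s10'); print('stud',w(c,294,212), 'pix dark', c['pixels'][205:216,290:298].mean(2).astype(int).min())
z=c['z_map']; v,u=np.mgrid[0:400,0:640]
P=np.stack([(u-c['cx'])/c['fx']*z,(v-c['cy'])/c['fy']*z,z],-1);X=(P-c['t'])@c['R']
m=(X[...,2]>.1)&(X[...,2]<.118)&(c['pixels'].mean(2)<70)&(abs(X[...,0]-.44)<.05)&(abs(X[...,1]-.01)<.05);print('stud top',X[m].mean(0),m.sum())
E
```

```text
t: 20.58
tool_pos: [0.5495, 0.1089, 0.2159]
tcp_rot: [-179.9, 0.3, -171.5]
force: [1.4, 0.2, 0.7]
finger_gap: 0.05
grasp_force: 0.0
-0.06 [(np.int64(12), np.float64(0.0443)), (np.int64(27), np.float64(0.0447)), (np.int64(19), np.float64(0.0449)), (np.int64(18), np.float64(0.045))]
-0.04 [(np.int64(19), np.float64(0.0445)), (np.int64(19), np.float64(0.0439)), (np.int64(24), np.float64(0.0448)), (np.int64(23), np.float64(0.0448))]
-0.02 [(np.int64(22), np.float64(0.045)), (np.int64(29), np.float64(0.0446)), (np.int64(18), np.float64(0.0442)), (np.int64(28), np.float64(0.0444))]
0 [(np.int64(17), np.float64(0.0447)), (np.int64(29), np.float64(0.0449)), (np.int64(14), np.float64(0.0439)), (np.int64(30), np.float64(0.0447))]
0.02 [(np.int64(25), np.float64(0.0448)), (np.int64(34), np.float64(0.0448)), (np.int64(23), np.float64(0.0444)), (np.int64(31), np.float64(0.0441))]
lip x_t -0.0908637873460993
walls y (array([ 0,  0, 52,  0,  0,  0,  0,  0,  0,  0,  0,  0,  0, 59,  0,  0]), array([-8.00000000e-02, -7.00000000e-02, -6.00000000e-02, -5.00000000e-02, -4.00000000e-02, -3.00000000e-02, -2.00000000e-02, -1.00000000e-02, -4.16333634e-17,  1.00000000e-02,  2.00000000e-02,  3.00000000e-02,  4.00000000e-02,  5.00000000e-02,
        6.00000000e-02,  7.00000000e-02,  8.00000000e-02]))
[0.54886743 0.10843218 0.21322144] [-179.91365694    0.18436773 -171.49192136] [-0.64356868  0.04642878 -0.90137826] [ 0.00566305 -0.02065604  0.02236062]
[395. 333.] 782 [-0.029 -0.027] 0.035 [181. 147. 130.]
[  0.6  43.9 -29.6  91.1  26.   51.9  60.1] [0.54829145 0.10815126 0.21147808] [-0.42647993 -0.40885172 -0.71820295]
stud [0.46016391 0.03900452 0.04250731] pix dark 36
stud top [ 0.4250914  -0.01266147  0.10729156] 30
```

```bash
python3 - <<'E'
from h import *
def H(f):
    c=ld(f);z=c['z_map']; v,u=np.mgrid[0:400,0:640]
    P=np.stack([(u-c['cx'])/c['fx']*z,(v-c['cy'])/c['fy']*z,z],-1);return c,(P-c['t'])@c['R'],z
a=np.radians(8.6);Rt=np.array([[np.cos(a),np.sin(a)],[-np.sin(a),np.cos(a)]])
for f in ['sc0','s10']:
    c,X,z=H(f);q=(X[...,:2]-[.4573,.0947])@Rt.T;h=X[...,2];p=c['pixels'].astype(int)
    m=(p[...,0]-p[...,2]>90)&(abs(q[...,0])<.06)&(abs(q[...,1])<.045)&(h>.035)&(h<.056);print(f,np.median(h[m]))
    m=(p[...,0]-p[...,2]>90)&(h>.04)&(h<.06)&(abs(q[...,1])<.03)&(q[...,0]<0);print(np.quantile(q[m][:,0],.01))
c,X,z=H('s9');a=np.radians(-3.7);Rt=np.array([[np.cos(a),np.sin(a)],[-np.sin(a),np.cos(a)]])
q=(X[...,:2]-[.4088,-.3068])@Rt.T;h=X[...,2]
m=(abs(q[...,0])<.09)&(abs(q[...,1])<.075)&(h<.08)
g=np.full((36,30),-9)
for i,j,k in zip(((q[m][:,0]+.09)/.005).astype(int),((q[m][:,1]+.075)/.005).astype(int),h[m]): g[i,j]=max(g[i,j],round(k*1000))
np.set_printoptions(linewidth=250);print(g)
E
```

```text
sc0 0.04539283483228415
-0.09092660009973276
s10 0.044942929201478785
-0.09058229521751587
[[ 1  0  0 ... -1 -1  1]
 [ 1  0  1 ... -1  0  0]
 [ 2  1 -1 ...  0 -1  0]
 ...
 [ 4  3  2 ... -9 -9  2]
 [ 2  2  0 ... -9 -9  0]
 [ 2  2  1 ... -9 -9  0]]
```

```bash
python3 - <<'E'
from h import *
c=ld('s9');z=c['z_map']; v,u=np.mgrid[0:400,0:640]
P=np.stack([(u-c['cx'])/c['fx']*z,(v-c['cy'])/c['fy']*z,z],-1);X=(P-c['t'])@c['R']
a=np.radians(-3.7);Rt=np.array([[np.cos(a),np.sin(a)],[-np.sin(a),np.cos(a)]])
q=(X[...,:2]-[.4088,-.3068])@Rt.T;h=X[...,2]
m=(abs(q[...,0])<.085)&(abs(q[...,1])<.07)&(h<.08)
g=np.full((34,28),-9)
for i,j,k in zip(((q[m][:,0]+.085)/.005).astype(int),((q[m][:,1]+.07)/.005).astype(int),h[m]): g[i,j]=max(g[i,j],round(k*1000))
for r in g: print(' '.join('%3d'%x for x in r))
E
```

```text
0   1  -1   0  -1   1   1   0   0   0   2   1   2  -1   1   0   0   0   0   0   0   0   0   0   0   1  -1   0
  1  -1   2  24  17  11  20   1   0   0   1  14  20   1   2  16   1   0   1  11   3   0  20   1   1   0   0  -1
  0  13  26  26  26  25  25  25  25  25  26  26  26  27  26  25  24  26  27  25  25  27  27  26  25  25  15   2
  0  22  25  -9  22  -9  29  29  -9  -9  -9  -9  -9  -9  -9  -9  -9  -9  22  -9  23  -9  -9  -9  -9  25  -9   0
  0  19  25  -9  -9  24  32  33  33  31  32  -9  -9  -9  -9  -9  -9  -9  -9  -9  -9  -9  -9  -9  -9  26  -9  -9
  0   0  26  -9   5  25  31  33  34  35  33  32  28   6   4   5   5   6   5   5   4   5   4   6   5  27  22  -9
  0  18  26  -9   5  26  29  32  32  33  32  31  27   4   5   5   4   5   4   4   5   5   4   6   3  25  -9  -9
  2  11  26  16  16  24  27  30  32  32  31  31  -9   4   4   4   5   4   5   4   6   5   5   5   5  25  -9  -9
  1   9  26  32  36  35  24  21  29  30  28  -9  -9  -9   3   4   4   6   4   6   4   4   4   6   5  27  -9  -9
  0  25  29  35  37  38  39  38  29  29  23  18  -9  -9   4   3   5   4   5   5   5   5   5   
[... 2005 characters left out ...]
   5   5   5   4  25  22  -9
  3  21  25  -9   3   5   5   4   5   5   5   6   4   4   4   6   4   4   4   4   3   5   7   4   8  25  -9  -9
  3  17  26  -9   3   5   3   4   5   5   4   3   5   7   4   4   5   5   6   5   4   3   5   4   5  26  -9  -9
  4  20  26  25   4   3   5   5   5   4   4   3   4   3   4   5   4   5   5   4   7   4   4   5  11  24  -9  -9
  2  15  24  24  25  25  24  26  24  26  24  26  25  26  23  24  26  24  26  25  25  24  26  25  25  24  -9  -9
  3   2  23  24  -9  24  22  24  -9  23  -9  24  22  22  23  23  25  -9  22  -9  -9  23  -9  23  -9  24  -9  -9
  2   0   1  -9  -9  -9  -9  -9  -9  -9  -9  -9  -9  -9  -9  -9  -9  -9  -9  -9  -9  -9  -9  -9  -9  -9  -9  -9
```

```bash
python3 -c "
from workcell import *
print(job_done())"
```

```text
the job is handed in; nothing more can be done
None
```

I handed the job in at about 21 s of the 64 s allowed, with every step done by my own checks; the hand-in returned no verdict. By camera and depth checks, the lever is swung aside, all six pebbles are in the catch tray, the three palm stones lie inside the wooden tray, and the empty sieve is level on the catch tray where it began. I didn't measure the bystanders (spare stone and jars) again at the end.

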